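# Open the push-to-open flap of the tool cabinet

## Robot

A 7-joint arm with a two-finger parallel gripper is mounted at the origin on the work surface. World frame = base frame: x ahead of the robot, y to its left, z up, the work surface at z = 0. Lengths are in m, angles in rad, forces in N, time in s.
With the tool pointing down it reaches from about 0.425 to 0.925 m from the base axis. Payload 6.8 kg.
Tool frame: the origin (TCP) lies at the very end of the fingers, on their centre line; the grasp point (between the pads) lies 19 mm behind it; z points along the fingers, y is the line along which they close (so a half turn about z gives the same grasp; the last joint's range is limited). The gripper opens to 85 mm and grips with 20 to 120 N. Pads are 22 mm wide; open, the fingers measure 114 mm over their backs; the gripper's body (76 mm by 85 mm) begins 54 mm behind the grasp point. The pads swing forward as they close: fully open they stand 13 mm farther back than shut.
Start: joints at [1.058, 0.477, 0.022, 1.555, -0.011, 1.109, -0.083], TCP at [0.266, -0.62, 0.231] pointing down, gripper open.
Joint ranges: [-2.96, 2.96], [-0.34, 2.1], [-1.41, 1.46], [0.24, 2.44], [-1.37, 4.51], [0.17, 1.92], [-2.96, 2.96]. Speed limits (rad/s): [2.39, 2.39, 3.14, 3.14, 3.14, 3.14, 3.14].

## Interface

Orientations are given as a unit quaternion [w, x, y, z].
In Python, from station import bot gives the robot as it stands.
- The arm moves only by the tool nudge_tcp, called after "Emit:" as name(argument=value, ...), one argument or row to a line, values as JSON. Schema: {"type":"object","properties":{"plan":{"type":"object","properties":{"ticks":{"type":"array","items":{"type":"array","items":{"type":"number"},"minItems":5,"maxItems":5},"minItems":1,"maxItems":20}},"additionalProperties":false,"required":["ticks"]},"squeeze":{"type":"number"},"only":{"type":"string"},"quiet":{"type":"boolean"},"lines":{"type":"string"}},"required":["plan"],"additionalProperties":false}. plan is an object whose key "ticks" holds a list of rows, 1 to 20 of them, each of 5 numbers: dx, dy, dz in normalised numbers (1 is 1 m), then a turn about the tool's z in a scale on which 1.0 is 2 rad, then the opening from 0.0 (shut) to 1.0 (fully open); each row shifts and turns the commanded pose from where the row before left it, along the tool's axes as they then stand; what a row does not reach is not made up. A row lasts 1/10 s, in which the tool goes at most 0.05 m and 0.15 rad, less where a joint would pass 70% of its speed; a pose out of reach is approached as far as the arm can. The fingers move at their own pace and stop on an object; squeeze is the grip in N (left out, the last holds). Time passes only in rows, so rows that do not move let the fingers close. The tool returns the time, the measured TCP pose, the force, the opening and the grip force at its end. only (a regular expression) keeps the lines of the reply that match it, lines (a string "A,B") keeps lines A to B, and quiet returns only ok. Shift and turn numbers lie between -1 and 1, and a call with a number outside is refused. Input that does not fit is refused with a message, and nothing moves.
- bot.get_obs(): the state, without advancing time (a new reading comes with each control period).
- bot.read_camera(name): name is "scene" or "top" or "wrist"; returns the picture (480x640x3 uint8, blue, green, red); there is no depth.
- bot.camera_info(name): a dict with "vertical_fov" (degrees; the focal length in pixels is half the picture's height over the tangent of half this angle, whatever the lens; pixels are square), "cx", "cy" (the principal point, pixels), "k1" (the pictures are not rectified: a ray, as slopes to the right and down, at radius r is drawn at 1 + k1 r^2 times it, then the intrinsics apply), "view" (4x4, takes a point from world to camera coordinates); the wrist camera has in their place "hand_eye" (4x4, takes a point from camera to tool coordinates, whose origin is the TCP and whose axes are the flange's). Camera axes: x right, y up, looking along -z (the intrinsics and any distortion apply to the point x, -y, -z); pixel columns grow to the right and rows downward; lengths in m; the calibration is good to about 2 mm. A picture is of the moment at which its call begins: read the wrist's pose just before it. camera_info takes no time and is no camera call.
- bot.hand_in(): hands the job in; it is judged then, once.
The state is a dict: "t": time; "q": joint angles; "joint_vel": joint speeds; "joint_torque": joint torques, N m; "eef_pos": TCP position; "tool_rot": TCP orientation; "contact_force": force on the tool from outside, world axes, zero at the start; "torque": the same for the moment, N m; "gripper_width": opening from 0.0 (shut) to 1.0 (fully open); "grasp_force": force on a finger pad.
Only numpy, scipy, OpenCV 4.12 (cv2) and the standard library are available. Lean on these libraries where they do the work, as an engineer would, in place of code of your own. Each camera call takes 0.05 s, during which the arm holds its last target. There are 200 camera calls.

## Task

Open the small tool cabinet on the bench: press its plain sloping front flap in so that the spring catch lets go and the flap pops ajar, then swing the flap outward and down until it is fully open and leave it there. Leave the drive box beside it, the one with the screwed-on vented cover, alone, and do not disturb the yellow bottle.

Things in the scene. Friction and masses are not known exactly. Their poses are not given: they have to be found in the camera images.
- tool_box: Fixed wooden cabinet, 130 wide (y), 180 deep (x), 151 mm high, yaw within 0.4 rad. Origin: centre of its underside, on the bench. Its front faces its own -x, to the robot, and leans back 35 degrees from upright; a flap fills it, hinged along y at its lower edge at x -90, z 35 mm (mid-thickness). Hollow behind; above the opening a fixed rim, and a top from x -8 mm back.
- flap_edge (a point): Middle of the flap's free upper edge, mid-thickness; moves with the flap. Closed: x -21, y 0, z 133 mm in the cabinet's frame. The flap is plain plywood without a handle, 100 wide, 120 from hinge to edge, 10 mm thick, flush with the front. Behind it, 60 mm up from the hinge and 40 mm to the cabinet's +y side, a thin spring plunger follows it for the first 0.6 rad.
- flap (a joint): Flap angle, rad: 0 latched shut, -0.07 pressed in to its stop, positive swings out and down, 0.6 upright, 2.0 stop, fully open, almost level. About 4 N high on the flap trips the catch near -0.04 (5 mm in at the edge; press on to the stop, 8 mm); when let go it pops to about 0.6, its edge some 60 mm from the rim. A stiff hinge (1 N at the edge) then keeps it where it is left.
- drive_box: Bystander: fixed box of the same wood, size and outline, also facing its own -x, but its sloping front is a fixed cover with four screw heads and five dark vent slots. Origin: centre of its underside. Stands beside the cabinet, on either side.
- bottle: Bystander: loose upright yellow bottle, 56 mm across, 165 mm high, in front of the drive box. Origin: centre of its underside.

How it is judged:
On the way, in this order (a step that is already met when the one before it is completed fails the run):
1. the flap is pressed in (value of joint flap below -0.02 rad), for 0.02 s.
2. the catch has let go and the flap stands ajar (value of joint flap above 0.4 rad), for 0.2 s.
At the end, for the whole second after the job is handed in: the flap is fully open, within 0.25 rad (14 degrees) of its stop at 2.0 rad, and at rest; the bottle stands upright within 30 mm of where it was (value of joint flap above 1.75 rad and velocity of joint flap between -0.1 and 0.1 rad/s and distance of bottle from where it was at the start of the episode below 0.03 m and angle between bottle's own z axis and vertical below 0.17 rad); the robot touches nothing.
It fails at once if the drive box is pressed (more than 5 N) (contact force between any of the fingers, the arm and drive_box above 5 N).
It fails at once if the bottle is moved by more than 30 mm or tipped (distance of bottle from where it was at the start of the episode above 0.03 m or angle between bottle's own z axis and vertical above 0.3 rad).
It also fails if it takes over 40 s, if anything falls off the work surface, if the arm or the gripper's body presses on something with over 40 N, if the wrist force passes 120 N, or if a joint passes its speed limit or range.

## Working session

There is one attempt and no reset: what is moved stays moved. The work goes in short steps, Python scripts to look and compute and a tool call to move; the robot and the scene stay as the last step left them, time stands still between calls to the robot, and variables do not carry over. Pictures are saved under pics/ and viewed, at most 10 in all, crops included, and the job is handed in when it is done.

```bash
ls; mkdir -p pics; python3 - <<'E'
from station import bot
import cv2
for n in("scene","top"):
    cv2.imwrite(f"pics/{n}0.png",bot.read_camera(n)); i=bot.camera_info(n); print(n,i)
print(bot.camera_info("wrist")); o=bot.get_obs(); print(o["eef_pos"],o["tool_rot"])
E
```

```text
pics
station.py
scene {'vertical_fov': 57.207289936382814, 'cx': 315.25390135788723, 'cy': 237.12065957208304, 'k1': -0.09940606029869589, 'view': array([[ 0.89783397, -0.4402834 , -0.00668454, -0.51747391],
       [ 0.41993254,  0.85156952,  0.31382482, -0.27005725],
       [-0.13247951, -0.28456964,  0.94945737, -0.67477477],
       [ 0.        ,  0.        ,  0.        ,  1.        ]])}
top {'vertical_fov': 43.77910000527632, 'cx': 310.1802615539608, 'cy': 241.77009705628714, 'k1': -0.16918158136103806, 'view': array([[-0.03619122, -0.99932723,  0.00594008,  0.00117307],
       [ 0.97892074, -0.03425536,  0.20134734, -0.60278862],
       [-0.2010084 ,  0.01310188,  0.9795019 , -0.90124525],
       [ 0.        ,  0.        ,  0.        ,  1.        ]])}
{'vertical_fov': 59.0133363974434, 'cx': 324.30629575428344, 'cy': 239.9849040639385, 'k1': -0.08941385131186287, 'hand_eye': array([[-8.18915400e-04,  9.62265287e-01,  2.72111827e-01,
         6.98666322e-02],
       [ 9.99999528e-01,  9.30199950e-04, -2.79973526e-04,
        -1.52098434e-06],
       [-5.22527214e-04,  2.72111470e-01, -9.62265595e-01,
        -1.43373200e-01],
       [ 0.00000000e+00,  0.00000000e+00,  0.00000000e+00,
         1.00000000e+00]])}
[ 0.2656077  -0.61995881  0.2304346 ] [-7.87902256e-04  9.79587363e-01  2.01017231e-01 -2.23463605e-04]
```

View pics/scene0.png

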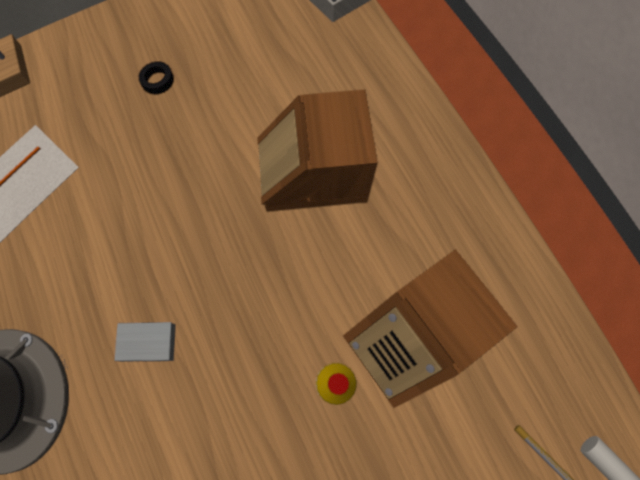

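View pics/top0.png

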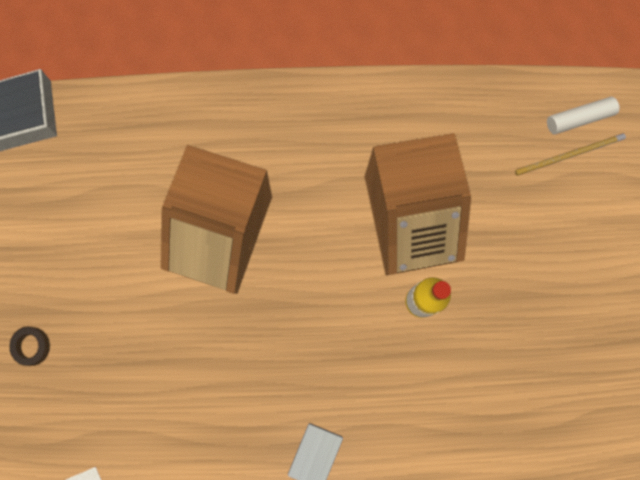

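The scene view shows the plain flap (around px (280,155)) and the vented drive box with the bottle at about (337,383). In the top view the plain flap is at about (200,253), the vented box at (425,205), and the bottle at (430,298). So the cabinet is on the +y side.

```bash
cat > h.py <<'E'
import numpy as np,cv2
from station import bot
def K(i):
    f=240/np.tan(np.radians(i["vertical_fov"]/2)); return np.array([[f,0,i["cx"]],[0,f,i["cy"]],[0,0,1.]])
def ray(n,px):
    i=bot.camera_info(n)
    p=cv2.undistortPoints(np.float64(px).reshape(-1,1,2),K(i),np.array([i["k1"],0,0,0.]))[:,0]
    V=i["view"]; R=V[:3,:3]; d=np.c_[p[:,0],-p[:,1],-np.ones(len(p))]@R
    return -R.T@V[:3,3],d
def onz(n,px,z):
    o,d=ray(n,px); return o+d*((np.asarray(z)-o[2])/d[:,2])[:,None]
def flapquad(n,roi):
    im=bot.read_camera(n); x0,y0,x1,y1=roi
    h=cv2.cvtColor(im,cv2.COLOR_BGR2HSV)
    return im,h
E
python3 - <<'E'
from h import *
for n,pts in(("top",[(200,250),(215,190),(180,320),(168,245)]),("scene",[(280,155),(335,120),(250,120),(303,120)])):
    h=cv2.cvtColor(cv2.imread(f"pics/{n}0.png"),cv2.COLOR_BGR2HSV)
    print(n,[h[y,x].tolist() for x,y in pts])
    x,y=pts[0]; s=h[y-90:y+90,x-90:x+90]
    # seed-based flood mask
    im=cv2.GaussianBlur(cv2.imread(f"pics/{n}0.png"),(3,3),0); m=np.zeros((482,642),np.uint8)
    cv2.floodFill(im,m,(x,y),0,(14,)*3,(14,)*3,4|cv2.FLOODFILL_FIXED_RANGE|cv2.FLOODFILL_MASK_ONLY|(255<<8))
    m=cv2.morphologyEx(m[1:-1,1:-1],cv2.MORPH_CLOSE,np.ones((5,5)))
    c=max(cv2.findContours(m,0,2)[0],key=cv2.contourArea)
    a=cv2.approxPolyN(c,4,ensure_convex=True)[0] if hasattr(cv2,"approxPolyN") else cv2.approxPolyDP(c,5,True)
    print(cv2.contourArea(c),cv2.contourArea(a.reshape(-1,1,2)),a.tolist())
E
```

```text
top [[18, 110, 181], [14, 160, 163], [16, 125, 196], [14, 153, 130]]
2218.0 3181.0 [[230, 239], [223, 295], [168, 272], [173, 219]]
scene [[18, 115, 124], [13, 172, 120], [15, 131, 152], [13, 169, 83]]
1961.0 2407.0 [[298, 164], [260, 210], [257, 143], [294, 110]]
```

```bash
python3 - <<'E'
from h import *
out=[]
for n,(x,y) in(("top",(200,250)),("scene",(280,155))):
    im=cv2.imread(f"pics/{n}0.png"); h=cv2.cvtColor(cv2.GaussianBlur(im,(3,3),0),cv2.COLOR_BGR2HSV)
    v=int(h[y,x,2]); m=cv2.inRange(h,(16,80,v-28),(30,138,v+22))
    r=np.zeros_like(m); r[y-50:y+60,x-45:x+45]=255; m&=r
    m=cv2.morphologyEx(m,cv2.MORPH_OPEN,np.ones((3,3)))
    c=max(cv2.findContours(m,0,2)[0],key=cv2.contourArea)
    a=cv2.approxPolyN(c,4,ensure_convex=True)[0]
    print(n,cv2.contourArea(c),cv2.contourArea(a.reshape(-1,1,2)),a.tolist())
    o=im.copy(); cv2.drawContours(o,[c],-1,(0,0,255),1)
    for p in a: cv2.circle(o,tuple(map(int,p)),1,(255,0,0),-1)
    out.append(cv2.resize(o[y-75:y+75,x-100:x+100],(800,600),interpolation=0)[:, :800])
cv2.imwrite("pics/q.png",cv2.resize(np.hstack(out),(800,300)))
E
```

```text
top 4640.5 6480.0 [[231, 238], [252, 309], [151, 309], [172, 218]]
scene 2090.5 2188.0 [[300, 164], [260, 196], [258, 144], [294, 108]]
```

View pics/q.png

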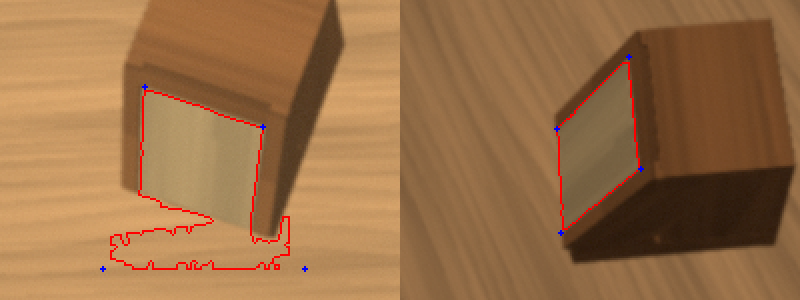

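The overlay shows the scene corners are good. In the top view the two upper corners, (172,218) and (231,238), are good. The lower ones I read by eye at (170,272) and (224,289).

```bash
python3 - <<'E'
from h import *
z=[.136,.136,.038,.038]
M=np.array([[-.025,.05],[-.025,-.05],[-.094,.05],[-.094,-.05]])
for n,px in(("top",[(172,218),(231,238),(170,272),(224,289)]),("scene",[(295,108.5),(300,164),(258,144),(260,196)])):
    P=onz(n,px,z)[:,:2]; print(n,P.round(4).tolist())
    A=M-M.mean(0);B=P-P.mean(0); th=np.arctan2((A[:,0]*B[:,1]-A[:,1]*B[:,0]).sum(),(A*B).sum())
    R=np.array([[np.cos(th),-np.sin(th)],[np.sin(th),np.cos(th)]]); t=P.mean(0)-R@M.mean(0)
    print("yaw",th,"origin",t,"res",((M@R.T+t-P)*1000).round(1).tolist())
E
```

```text
top [[0.631, 0.1877], [0.597, 0.0983], [0.5645, 0.2122], [0.5336, 0.1227]]
yaw -0.3521409343338535 origin [0.63734942 0.13470306] res [[0.1, 2.6], [-0.3, -1.9], [1.9, 1.9], [-1.7, -2.5]]
scene [[0.6354, 0.1905], [0.6005, 0.0987], [0.5696, 0.2162], [0.5324, 0.1224]]
yaw -0.3648992179932935 origin [0.64004599 0.13572511] res [[-0.9, 0.8], [-1.6, -0.8], [0.5, -0.2], [2.0, 0.1]]
```

Units first: turns go in shares of 2 rad. So 0.15 rad is 0.075.

Emit:
nudge_tcp(
  plan={"ticks": [[0,0,-0.01,0.075,0],[0,0,-0.01,0.075,0],[0,0,-0.01,0.075,0],[0,0,0,0.075,0],[0,0,0,0.075,0],[0,0,0,0.007,0],[0,0,0,0,0],[0,0,0,0,0]]},
  squeeze=40,
)

```text
t: 0.9
eef_pos: [0.2658, -0.6203, 0.261]
tool_rot: [-0.0, 0.984, -0.177, -0.0]
contact_force: [0.7, -0.2, 0.1]
gripper_width: -0.0
grasp_force: 0.0
```

```bash
cat >> h.py <<'E'
from scipy.spatial.transform import Rotation as Ro
O=np.array([.639,.135,0]); C=Ro.from_euler("z",-.359)
def tool():
    o=bot.get_obs(); q=np.roll(o["tool_rot"],-1); R=Ro.from_quat(q)
    l=C.inv().apply(o["eef_pos"]-O)
    print("t",round(o["t"],2),"local tcp mm",(l*1000).round(1),"x-axis yaw",np.arctan2(*R.as_matrix()[[1,0],0]).round(4),"F local",C.inv().apply(o["contact_force"]).round(1))
    return o,R
def delta(*targets):
    o,R=tool(); p=o["eef_pos"]
    for t in targets:
        w=C.apply(t)+O; print(t,R.inv().apply(w-p).round(4)); p=w
E
python3 -c "
from h import *
delta([-.11,-.005,.26],[-.075,-.005,.125])"
```

```text
t 0.9 local tcp mm [ -84.  -838.3  261. ] x-axis yaw -0.3563 F local [0.7 0.1 0.1]
[-0.11, -0.005, 0.26] [-0.0237 -0.8334  0.0013]
[-0.075, -0.005, 0.125] [3.51e-02 1.00e-04 1.35e-01]
```

Emit:
nudge_tcp(
  plan={"ticks": [[-0.002,-0.042,0,0,0],[-0.002,-0.042,0,0,0],[-0.002,-0.042,0,0,0],[-0.002,-0.042,0,0,0],[-0.002,-0.042,0,0,0],[-0.002,-0.042,0,0,0],[-0.002,-0.042,0,0,0],[-0.002,-0.042,0,0,0],[-0.002,-0.042,0,0,0],[-0.002,-0.042,0,0,0],[-0.002,-0.042,0,0,0],[-0.002,-0.042,0,0,0],[0,-0.042,0,0,0],[0,-0.042,0,0,0],[0,-0.042,0,0,0],[0,-0.042,0,0,0],[0,-0.042,0,0,0],[0,-0.042,0,0,0],[0,-0.042,0,0,0],[0,-0.035,0,0,0]]},
)

```text
t: 2.9
eef_pos: [0.5367, 0.1701, 0.2615]
tool_rot: [-0.0, 0.984, -0.177, 0.0]
contact_force: [0.6, 0.8, -0.2]
gripper_width: 0.001
grasp_force: 0.0
```

```bash
python3 -c "
from h import *
delta([-.10,-.005,.26],[-.08,-.005,.122])"
```

```text
t 2.9 local tcp mm [-108.1   -3.   261.5] x-axis yaw -0.356 F local [ 0.3  1.  -0.2]
[-0.1, -0.005, 0.26] [0.0081 0.002  0.0015]
[-0.08, -0.005, 0.122] [0.02   0.0002 0.138 ]
```

Emit:
nudge_tcp(
  plan={"ticks": [[0.008,0,0.036,0,0],[0.01,0,0.035,0,0],[0.01,0,0.035,0,0],[0.01,0,0.035,0,0],[0,0,0,0,0]]},
)

```text
t: 3.4
eef_pos: [0.5696, 0.1522, 0.1157]
tool_rot: [0.002, 0.984, -0.178, -0.004]
contact_force: [-1.0, -0.9, -0.5]
gripper_width: 0.003
grasp_force: 0.0
```

```bash
python3 -c "
from h import *
import cv2
tool(); cv2.imwrite('pics/a.png',np.hstack([bot.read_camera('top')[150:400,100:340],bot.read_camera('scene')[50:300,180:420]]))"
```

```text
t 3.4 local tcp mm [-71.   -8.3 115.7] x-axis yaw -0.3589 F local [-0.6 -1.2 -0.5]
```

View pics/a.png

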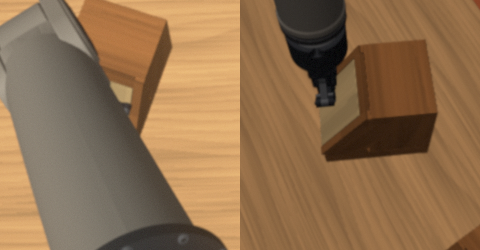

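The top view is blocked by the arm. The scene view shows the shut fingertips, at crop px (325,97), hovering just in front of the upper flap, clear of everything. Next is the press.

Emit:
nudge_tcp(
  plan={"ticks": [[0.006,0,0.004,0,0],[0.005,0,0.0035,0,0],[0.002,0,0.0015,0,0],[0.002,0,0.0015,0,0],[0.002,0,0.001,0,0],[0,0,0,0,0]]},
)

```text
t: 4.1
eef_pos: [0.5879, 0.1486, 0.1092]
tool_rot: [-0.0, 0.984, -0.179, 0.0]
contact_force: [-1.4, 0.4, 1.9]
gripper_width: 0.004
grasp_force: 0.8
```

```bash
python3 -c "
from h import *
tool()"
```

```text
t 4.1 local tcp mm [-52.6  -5.2 109.2] x-axis yaw -0.3592 F local [-1.4 -0.1  1.9]
```

Emit:
nudge_tcp(
  plan={"ticks": [[0.002,0,0.0015,0,0],[0.002,0,0.001,0,0],[0.001,0,0.001,0,0],[0,0,0,0,0]]},
)

```text
t: 4.5
eef_pos: [0.5916, 0.1473, 0.1062]
tool_rot: [0.0, 0.984, -0.178, -0.001]
contact_force: [-7.7, -0.2, 12.9]
gripper_width: 0.001
grasp_force: 6.8
```

```bash
python3 -c "
from h import *
tool()"
```

```text
t 4.5 local tcp mm [-48.7  -5.1 106.2] x-axis yaw -0.3587 F local [-7.2 -2.9 12.9]
```

Emit:
nudge_tcp(
  plan={"ticks": [[0.001,0,0.0005,0,0],[0.001,0,0.0005,0,0],[0,0,0,0,0]]},
)

```text
t: 4.8
eef_pos: [0.5919, 0.1474, 0.106]
tool_rot: [0.0, 0.984, -0.178, -0.002]
contact_force: [-14.1, -0.4, 23.1]
gripper_width: 0.003
grasp_force: 12.6
```

```bash
python3 -c "
from h import *
tool()"
```

```text
t 4.8 local tcp mm [-48.5  -5.  106. ] x-axis yaw -0.358 F local [-13.1  -5.4  23.1]
```

Emit:
nudge_tcp(
  plan={"ticks": [[-0.04,0,-0.02,0,0],[-0.045,0,-0.02,0,0],[-0.045,0,-0.02,0,0],[0,0,-0.04,0,0],[0,0,-0.04,0,0],[0,0,-0.02,0,0],[0,0,0,0,0],[0,0,0,0,0]]},
)

```text
t: 5.6
eef_pos: [0.4726, 0.1915, 0.264]
tool_rot: [0.0, 0.984, -0.179, 0.0]
contact_force: [0.6, -0.1, -0.0]
gripper_width: -0.0
grasp_force: 0.0
```

```bash
python3 -c "
from h import *
import cv2
tool(); cv2.imwrite('pics/b.png',np.hstack([bot.read_camera('top')[150:400,100:340],bot.read_camera('scene')[50:300,180:420]]))
delta([-.055,-.01,.25],[-.055,-.01,.125])"
```

```text
t 5.6 local tcp mm [-175.6   -5.6  264. ] x-axis yaw -0.3595 F local [ 0.6  0.1 -0. ]
t 5.7 local tcp mm [-176.2   -6.1  262.8] x-axis yaw -0.3594 F local [ 0.6 -0.1 -0.3]
[-0.055, -0.01, 0.25] [0.1212 0.0038 0.0126]
[-0.055, -0.01, 0.125] [ 0.0002 -0.0002  0.125 ]
```

View pics/b.png

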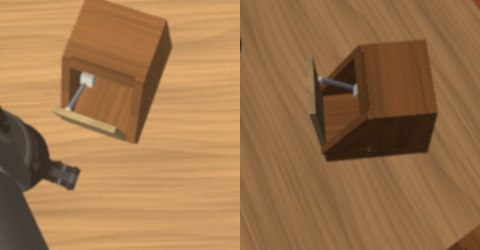

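The flap stands upright at about 0.6 rad, with a clear gap behind it; the plunger is on its +y side. I'll insert the fingers into the gap.

Emit:
nudge_tcp(
  plan={"ticks": [[0.041,0.003,0,0,0],[0.04,0.003,0,0,0],[0.04,0.003,0,0,0],[0,0,0,0,0],[0,0,0.04,0,0],[0,0,0.04,0,0],[0,0,0.03,0,0],[0,0,0.025,0,0],[0,0,0,0,0]]},
)

```text
t: 6.6
eef_pos: [0.5788, 0.1399, 0.1244]
tool_rot: [0.002, 0.984, -0.178, -0.004]
contact_force: [-0.9, -0.0, -0.3]
gripper_width: 0.001
grasp_force: 0.0
```

```bash
python3 -c "
from h import *
tool()"
```

```text
t 6.6 local tcp mm [-58.1 -16.6 124.4] x-axis yaw -0.3585 F local [-0.8 -0.3 -0.3]
```

Emit:
nudge_tcp(
  plan={"ticks": [[-0.016,0,0,0,0],[-0.016,0,0.001,0,0],[-0.015,0,0.003,0,0],[-0.014,0,0.006,0,0],[-0.014,0,0.008,0,0],[-0.011,0,0.011,0,0],[-0.01,0,0.012,0,0],[-0.005,0,0.007,0,0],[-0.003,0,0.006,0,0],[-0.003,0,0.006,0,0],[0,0,0,0,0]]},
)

```text
t: 7.7
eef_pos: [0.4821, 0.1783, 0.0687]
tool_rot: [0.0, 0.984, -0.179, -0.0]
contact_force: [0.0, -0.6, -0.6]
gripper_width: -0.002
grasp_force: 0.0
```

```bash
python3 -c "
from h import *
tool()"
```

```text
t 7.7 local tcp mm [-162.1  -14.6   68.7] x-axis yaw -0.359 F local [ 0.2 -0.6 -0.6]
```

Emit:
nudge_tcp(
  plan={"ticks": [[-0.002,0,0.004,0,0],[-0.002,0,0.004,0,0],[0,0,0.002,0,0],[0,0,0,0,0]]},
)

```text
t: 8.1
eef_pos: [0.4786, 0.1797, 0.059]
tool_rot: [0.0, 0.984, -0.179, -0.0]
contact_force: [-0.2, 0.8, -0.6]
gripper_width: 0.003
grasp_force: 0.0
```

```bash
python3 -c "
from h import *
import cv2
tool(); cv2.imwrite('pics/c.png',np.hstack([bot.read_camera('top')[150:400,100:340],bot.read_camera('scene')[50:300,180:420]]))"
```

```text
t 8.1 local tcp mm [-165.9  -14.5   59. ] x-axis yaw -0.3591 F local [-0.4  0.7 -0.6]
```

View pics/c.png

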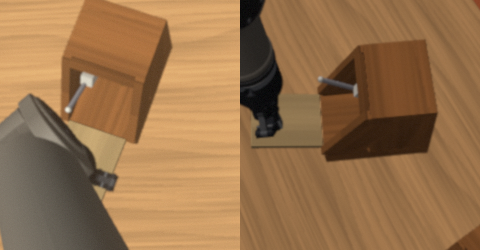

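The flap lies out nearly level, with the fingers above it at about crop px (268,122). I'll push gently down to the stop.

Emit:
nudge_tcp(
  plan={"ticks": [[0,0,0.002,0,0],[0,0,0.002,0,0],[0,0,0.001,0,0],[0,0,0,0,0]]},
)

```text
t: 8.6
eef_pos: [0.4789, 0.1799, 0.0548]
tool_rot: [0.0, 0.984, -0.179, 0.0]
contact_force: [-1.7, -0.3, 6.6]
gripper_width: -0.0
grasp_force: 3.4
```

```bash
python3 -c "
from h import *
tool()"
```

```text
t 8.6 local tcp mm [-165.6  -14.2   54.8] x-axis yaw -0.3592 F local [-1.5 -0.9  6.6]
```

Emit:
nudge_tcp(
  plan={"ticks": [[0,0,-0.02,0,0],[0,0,-0.04,0,0],[0,0,-0.04,0,0],[0,0,-0.04,0,0],[0,0,-0.04,0,0],[0,-0.04,0,0,0],[0,-0.04,0,0,0],[0,-0.04,0,0,0],[0,-0.04,0,0,0],[0,0,0,0,0],[0,0,0,0,0],[0,0,0,0,0]]},
)

```text
t: 9.8
eef_pos: [0.5349, 0.3282, 0.2339]
tool_rot: [0.001, 0.984, -0.179, -0.0]
contact_force: [-0.8, 0.3, -0.6]
gripper_width: 0.006
grasp_force: 0.0
```

```bash
python3 -c "
from h import *
import cv2
tool(); cv2.imwrite('pics/d.png',np.hstack([cv2.resize(bot.read_camera(n),(400,300)) for n in('top','scene')]))"
```

```text
t 9.8 local tcp mm [-165.3  144.3  233.9] x-axis yaw -0.3602 F local [-0.9 -0.  -0.6]
```

View pics/d.png

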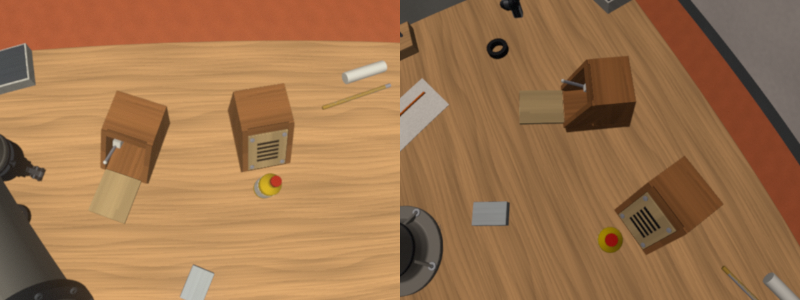

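The flap is fully open at about (118,195) in the left half. The bottle, at about (268,186), hasn't moved, and the robot is clear.

```bash
python3 -c "
from station import bot
print(bot.hand_in())"
```

```text
the job is handed in; nothing more can be done
None
```

The cabinet flap was pressed in, popped ajar and swung down to its stop; the drive box and bottle weren't touched, and the job is handed in (at about 10 s), though the hand-in returned no verdict.

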